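# Cap the curing pot and lock both cam levers

## Robot

A 7-joint arm with a two-finger parallel gripper is mounted at the origin on the work surface. World frame = base frame: x ahead of the robot, y to its left, z up, the work surface at z = 0. Lengths are in m, angles in degrees, forces in N, time in s.
With the tool pointing down it reaches from about 0.35 to 0.775 m from the base axis. Payload 3.1 kg.
Tool frame: the origin (TCP) lies on the centre line of the jaws, within the pads' length; the fingertips stand 17 mm ahead of it and the grasp point (between the pads) lies 2 mm behind it (robot.tip_reach is the distance from the TCP to the fingertips, in m); z points along the fingers, y is the direction in which the jaws open and shut (so a half turn about z gives the same grasp; the last joint's range is limited). The gripper opens to 85 mm and grips with 20 to 120 N. Pads are 22 mm wide; open, the fingers measure 114 mm over their backs; the gripper's body (76 mm by 85 mm) begins 54 mm behind the grasp point. The pads swing forward as they close: fully open they stand 13 mm farther back than shut.
Start: joints at [-72.29, 17.813, 0.802, 86.603, -0.252, 75.585, -1.558], TCP at [0.189, 0.517, 0.248] pointing down, gripper open.
Joint ranges: [-154.91, 154.91], [-16.99, 109.72], [-72.82, 74.43], [7.12, 147.25], [-82.49, 262.49], [11.32, 116.49], [-174.64, 174.64]. Speed limits (degrees/s): [159.86, 159.86, 180, 180, 180, 180, 180].

## Interface

Orientations are given as [roll, pitch, yaw] about the fixed x, y, z axes, in that order (R = Rz(yaw) Ry(pitch) Rx(roll)).
In Python, from station import robot, fingers, vision, workorder, recognise gives the robot as it stands. Calls block until the motion is done:
- robot.move_to(position, orientation): joint-space move of the TCP to a pose.
- robot.line_to(position, orientation=None, velocity=0.15, f_stop=None): straight line of the TCP; orientation=None keeps the orientation; velocity is the mean speed in m/s. With f_stop (N) it stops when the force on the tool has changed by that much, and returns True; else False.
- robot.move_j(angles): joint-space move.
- fingers.gripper_to(opening, force=None): opening from 0.0 (shut) to 1.0 (fully open); force is the grip in N (None keeps the last); returns when the fingers have stopped.
- robot.pause(seconds).
- robot.inverse_kinematics(position, orientation): joint angles nearest the present ones, or None.
- vision.grab_frame(name): name is "scene" or "top"; returns the picture (480x640x3 uint8, red, green, blue); there is no depth.
- vision.calibration(name): a dict with "mtx" (3x3 intrinsics, pixels), "extrinsics" (4x4, takes a point from world to camera coordinates). Camera axes: x right, y up, looking along -z (the intrinsics and any distortion apply to the point x, -y, -z); pixel columns grow to the right and rows downward; lengths in m; the calibration is good to about 2 mm. A picture is of the moment at which its call begins. calibration takes no time and is no camera call.
A pose or a line that the arm cannot do raises robot.PlanningError and nothing moves.
- workorder.close_job(): hands the job in, once; it reports no verdict.
Trained networks look in the newest picture that a camera, given by its name, has taken for a name from the list of things; names that differ only in an ending like _2 or _b are one class to them, and where a whole thing is asked for, a point or a joint stands for the part that bears it (a point fixed in the world has none). Each returns a list of dicts, best first, with "p" (0 to 1); they miss things now and then, are a little off and sometimes report something else, mostly with a low value. They report only what shows in the picture. A call takes as long as a camera call. They do not tell look-alikes from the thing itself.
- recognise(label, camera): "rect" ([centre column, centre row, width, height] in pixels, round what is visible of it).
Readings, each from a call of its own:
- robot.current_time_s(): time.
- robot.current_joint_positions(): joint angles.
- robot.current_dq(): joint speeds.
- robot.current_joint_torque(): joint torques, N m.
- robot.current_tool_pos(): TCP position.
- robot.current_eef_rot(): TCP orientation.
- robot.current_contact_force(): force on the tool from outside, world axes, zero at the start.
- robot.current_torque(): the same for the moment, N m.
- robot.current_finger_gap(): opening from 0.0 (shut) to 1.0 (fully open).
Only numpy, scipy, OpenCV 4.12 (cv2) and the standard library are available. Lean on these libraries where they do the work, as an engineer would, in place of code of your own. Each camera call takes 0.05 s, during which the arm holds its last target.

## Task

Close the little pressure curing pot: pick the blue cap up by its black knob, push it down over the grooved steel neck, past the stiff orange seal, until it bottoms fully home on the black rubber ring, then swing its two red cam levers fully down, one after the other. Work by feel and gently: once the cap or a lever reaches its stop, stop pressing at once (15 to 20 N is plenty). Let go at the end and leave the retainer in its clip, the hemostat, the finger rest and the tin where they are.

Things in the scene. Friction and masses are not known exactly. Their poses are not given: they have to be found in the camera images.
- pot: Aluminium curing pot, fixed to the counter: foot 104 mm dia, body 90 mm dia, 40 mm high. Origin: centre of its underside; z up. Screwed into it on the same axis, a shoulder (78 mm dia, black rubber ring on top) carrying the steel neck (48 mm dia, 32 mm tall above the ring). The screw depth differs each time: the ring's top face is 43 to 57 mm above the counter, not measured.
- above_neck (a point): Point on the pot's and neck's axis, 105 mm up, just clear of everything. Neck's top edge chamfered (41 mm dia at the very top, 48 mm dia 4 mm lower); groove 38 mm dia all round, 8 to 24 mm below the top. Cap home = its rim on the rubber ring (the 'gasket'; gives 1 mm at 20 N), to be felt for; any yaw. neck_c0: flange centre, 8 mm below the ring's face.
- seal_axis (a point): Point on the same axis, 150 mm above the counter. Below it, an orange silicone seal plug (32 mm dia) stands 11 to 14 mm proud of the neck's top. It yields to about 7 N of push, slides into the neck and stays where it is pushed; the inside of the cap meets it and pushes it in 9 to 12 mm before the rim reaches the ring.
- cap: Loose blue cap, 0.2 to 0.35 kg, rim down on the counter. Skirt 62 mm outer, 49.6 mm inner dia, 34 mm deep inside; flat top face 40 mm above the rim. Black knob on top, 26 mm along x, 22 mm along y, from 40 to 70 mm above the rim: grip it across its x faces, fingertips just clear of the top face. Origin: centre of the rim; z up; levers on its +y and -y sides.
- lever_left (a joint): Angle (rad) of the red cam lever on the cap's +y side. 0 = raised, pointing outwards, 50 deg above level; starts at 0 to 0.3; 1.48 = fully down, 35 deg below level, at a rigid stop. Stiff hinge that stays where it is left: takes about 0.17 N m. Pressing straight down on it, 25 to 40 mm outwards of the hinge, swings it all the way.
- lever_right (a joint): The same for the red cam lever on the cap's -y side.
- lever_left_hinge (a point): Hinge of the left lever: 36 mm along +y from the cap's axis, 20 mm above its rim; the hinge axis is the cap's x. Behind it a 15 mm cam comes up into the neck's groove, under the lip, as the lever goes down; it can do so only if the cap is home or nearly so, and then keeps the cap on.
- lever_right_hinge (a point): Hinge of the right lever: 36 mm along -y from the cap's axis, 20 mm above its rim; otherwise as the left one.
- paddle_left: The red handle of the left lever. Origin: its outer end, on its mid-line, 60 mm from the hinge; y points outwards along the lever, z out of its upper face. Straight, 12 mm wide (16 mm at the round end), 5 mm thick; it moves in the cap's y-z plane.
- paddle_right: The red handle of the right lever. Origin: its outer end, 60 mm from the hinge; otherwise as the left one.
- clip_holder: Bystander: pink acrylic retainer pinched in a spring clip on a dark steel foot 70 x 50 mm, 53 mm high. Origin: centre of the underside.
- hemostat: Bystander: gold-toned hemostat lying flat along its x, 155 mm long, 10 mm high. Origin near its middle, on the counter.
- finger_rest: Bystander: violet silicone finger rest, 40 x 70 mm, 22 mm high. Origin: centre of the underside.
- tin: Bystander: round aluminium tin, 73 mm dia, 28 mm high. Origin: centre of the underside.
There are look-alikes about, which are no part of the job. There is more than one size of the cap; the job needs the larger.

How it is judged (in metres and radians):
On the way, in this order (a step that is already met when the one before it is completed fails the run):
1. the cap is pushed fully home on the neck while both levers are still raised (distance between cap and neck_c0 below 0.0095 m and angle between cap's own z axis and vertical below 0.05 rad and value of joint each of lever_left, lever_right below 0.7 rad), for 0.1 s.
2. one lever, either one, is fully down while the other is still raised, the cap staying home (distance between cap and neck_c0 below 0.0095 m and angle between cap's own z axis and vertical below 0.05 rad and ((value of joint lever_left above 1.38 rad and value of joint lever_right below 0.7 rad) or (value of joint lever_right above 1.38 rad and value of joint lever_left below 0.7 rad))), for 0.1 s.
3. the other lever is fully down too, the cap staying home (distance between cap and neck_c0 below 0.0095 m and angle between cap's own z axis and vertical below 0.05 rad and value of joint each of lever_left, lever_right above 1.38 rad), for 0.1 s.
At the end, for the whole second after the job is handed in: The cap sits home and level on the neck (centre of the rim within 1.5 mm of the uncompressed rubber ring's face, tilted less than 0.05 rad), both levers are at least 1.38 rad down, nothing is moving, the robot has let go, and the four bystanders are within 20 mm of where they were (all of step 3 and linear speed of cap below 0.01 m/s and distance of each of clip_holder, hemostat, finger_rest, tin from where it was at the start of the episode below 0.02 m); the robot touches nothing.
It fails at once if while the levers were still raised, the cap was pressed on the rubber ring with more than 28 N (contact force between cap and gasket above 28 N and value of joint each of lever_left, lever_right below 0.7 rad).
It fails at once if a lever handle was pressed with more than 35 N (contact force between the fingers and paddle_left above 35 N or contact force between the fingers and paddle_right above 35 N).
It fails at once if a bystander was pushed more than 20 mm (distance of any of clip_holder, hemostat, finger_rest, tin from where it was at the start of the episode above 0.02 m).
It also fails if it takes over 72 s, if anything falls off the work surface, if the arm or the gripper's body presses on something with over 40 N, if the wrist force passes 120 N, or if a joint passes its speed limit or range.

## Working session

There is one attempt and no reset: what is moved stays moved. The work goes in short steps, each a Python script; the robot and the scene stay as the last script left them, time stands still between calls to the robot, and variables do not carry over. Pictures are saved under pics/ and viewed, and the job is handed in when it is done.

```bash
ls; mkdir -p pics; python3 - <<'E'
from station import robot, fingers, vision, workorder, recognise
import cv2
for n in ["scene","top"]:
    im=vision.grab_frame(n); cv2.imwrite(f"pics/{n}0.png",im[:,:,::-1])
    c=vision.calibration(n); print(n,c)
    for l in ["cap","pot","lever_left","paddle_left","clip_holder","hemostat","finger_rest","tin"]:
        print(l,[(round(d["p"],2),[round(float(v)) for v in d["rect"]]) for d in recognise(l,n)])
print(robot.current_time_s(),robot.current_eef_rot(),robot.tip_reach)
E
```

```text
pics
scene {'mtx': array([[438.34740991,   0.        , 318.57710123],
       [  0.        , 438.34740991, 233.53406002],
       [  0.        ,   0.        ,   1.        ]]), 'extrinsics': array([[ 0.68543018,  0.72813123,  0.00322177, -0.3925597 ],
       [-0.56816965,  0.53207184,  0.62776016,  0.25485535],
       [ 0.45537756, -0.43211627,  0.77840016, -1.35510813],
       [ 0.        ,  0.        ,  0.        ,  1.        ]])}
cap [(0.75, [330, 215, 30, 49]), (0.58, [395, 224, 30, 29])]
pot [(0.81, [242, 280, 41, 38]), (0.49, [329, 214, 26, 44])]
lever_left [(0.57, [406, 217, 9, 18]), (0.52, [338, 200, 13, 20])]
paddle_left [(0.67, [339, 200, 10, 16]), (0.59, [404, 216, 12, 15])]
clip_holder [(0.58, [346, 301, 36, 43])]
hemostat [(0.82, [173, 319, 68, 34]), (0.58, [375, 177, 28, 20]), (0.39, [240, 284, 39, 32])]
finger_rest [(0.95, [288, 340, 31, 29])]
tin [(0.86, [375, 178, 29, 20]), (0.16, [243, 281, 45, 30])]
top {'mtx': array([[614.81998427,   0.        , 309.52406274],
       [  0.        , 614.81998427, 231.80896758],
       [  0.        ,   0.        ,   1.        ]]), 'extrinsics': array([[ 0.01864353, -0.99981245,  0.0052427 , -0.00887386],
       [ 0.99478132,  0.01907529,  0.10023104, -0.5935233 ],
       [-0.10031225,  0.00334668,  0.99495038, -1.19764661],
       [ 0.        ,  0.        ,  0.        ,  1.        ]])}
cap [(0.8, [210, 208, 60, 29]), (0.72, [262, 272, 83, 32])]
pot [(0.77, [395, 293, 51, 53]), (0.51, [290, 263, 22, 19])]
lever_left [(0.53, [235, 284, 33, 16]), (0.47, [190, 208, 20, 6])]
paddle_left [(0.58, [186, 205, 16, 2]), (0.56, [232, 288, 20, 9])]
clip_holder [(0.62, [330, 179, 38, 40])]
hemostat [(0.68, [287, 265, 21, 18]), (0.64, [487, 299, 44, 76])]
finger_rest [(0.58, [408, 194, 36, 32])]
tin [(0.96, [151, 288, 38, 33])]
0.9 [ 1.79994262e+02 -3.54032108e-04  1.59904674e+02] 0.017
```

```bash
python3 - <<'E'
import cv2
a=cv2.imread("pics/top0.png")[150:350,120:520]; cv2.imwrite("pics/topc.png",cv2.resize(a,None,fx=2,fy=2,interpolation=cv2.INTER_CUBIC))
a=cv2.imread("pics/scene0.png")[150:360,140:440]; cv2.imwrite("pics/scenec.png",cv2.resize(a,(800,560),interpolation=cv2.INTER_CUBIC))
E
```

```text
(no output)
```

View pics/topc.png

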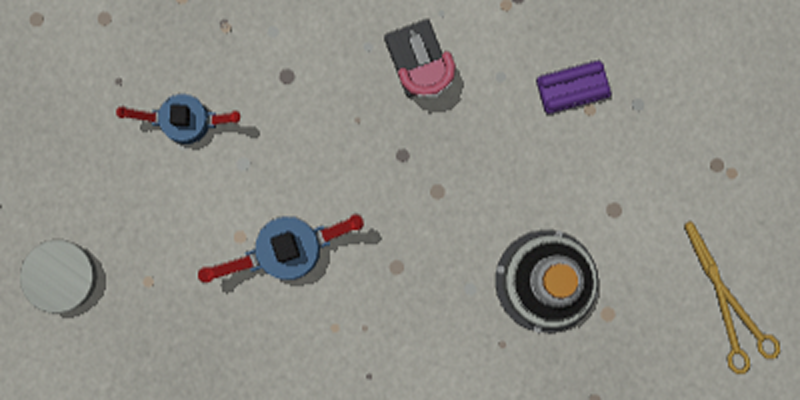

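View pics/scenec.png

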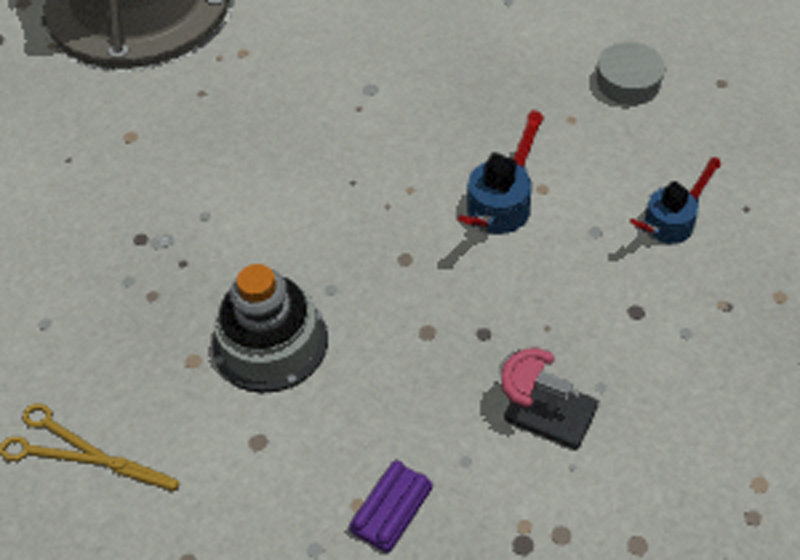

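The larger cap is at top (263,274) and scene (330,220). The smaller look-alike is at top (212,209) and scene (394,225). The pot with the orange seal is at top (396,291) and scene (240,280). I choose the larger cap, the one nearer the pot in the top view, and will now fit poses by projecting the known geometry.

```bash
cat > fit.py <<'E'
import numpy as np, cv2
from scipy.optimize import minimize
S=8
def proj(P,c):
    P=np.asarray(P,float); E=c["extrinsics"]; q=P@E[:3,:3].T+E[:3,3]
    q=q*[1,-1,-1]; u=q@c["mtx"].T; return u[:,:2]/u[:,2:]
def circ(x,y,r,z):
    t=np.linspace(0,2*np.pi,48,endpoint=False); return np.c_[x+r*np.cos(t),y+r*np.sin(t),np.full(48,z)]
class View:
    def __init__(s,im,c,roi,mask):
        s.c=c; s.roi=roi; x0,y0,x1,y1=roi; s.m=mask(im[y0:y1,x0:x1].astype(float)).astype(float)
    def draw(s,P,img,val):
        x0,y0,x1,y1=s.roi
        p=(proj(P,s.c)-[x0,y0]+0.5)*S-0.5
        h=cv2.convexHull((p*16).round().astype(np.int32)); cv2.fillConvexPoly(img,h,val,cv2.LINE_8,4)
    def blank(s): return np.zeros((s.m.shape[0]*S,s.m.shape[1]*S),np.float32)
    def cost(s,img): return np.abs(cv2.resize(img,s.m.shape[::-1],interpolation=cv2.INTER_AREA)-s.m).sum()
def redblue(a):
    r,g,b=a[...,0],a[...,1],a[...,2]; return ((b-r)>25)|((r-g)>40)
def orange(a): return ((a[...,0]-a[...,2])>50)
def cap_parts(p,z=0.):
    x,y,yaw,a1,a2=p; c,s=np.cos(yaw),np.sin(yaw); R=np.array([[c,-s,0],[s,c,0],[0,0,1]]); o=np.array([x,y,z])
    parts=[np.r_[circ(x,y,.031,z),circ(x,y,.031,z+.04)]]
    knob=np.array([[i*.013,j*.011,k] for i in(-1,1) for j in(-1,1) for k in(.04,.07)])@R.T+o
    for sg,a in((1,a1),(-1,a2)):
        e=np.deg2rad(50)-a; d=np.array([0,sg*np.cos(e),np.sin(e)]); n=np.array([0,-sg*np.sin(e),np.cos(e)])
        h=np.array([0,sg*.036,.02])
        pts=[h+d*l+n*t+np.array([w,0,0]) for l in(0,.06) for t in(-.0025,.0025) for w in(-.006,.006)]
        parts.append(np.array(pts)@R.T+o)
        tt=np.linspace(0,6.28,24); parts.append(np.array([h+d*(.052+.008*np.cos(t))+n*k+np.array([.008*np.sin(t),0,0]) for t in tt for k in(-.0025,.0025)])@R.T+o)
    return parts,knob
def fit_cap(views,p0,z=0.):
    def f(p):
        tot=0
        for v in views:
            im=v.blank(); parts,k=cap_parts(p,z)
            for q in parts: v.draw(q,im,1)
            v.draw(k,im,0); tot+=v.cost(im)
        return tot+1e3*np.maximum(0,np.abs(np.array(p[3:])-.15)-.2).sum()
    best=None
    for k in range(2):
        sim=np.array([p0]+[np.array(p0)+d for d in np.diag([.004,.004,.1,.1,.1])])
        r=minimize(f,p0,method="Nelder-Mead",options=dict(initial_simplex=sim,xatol=1e-4,fatol=.05,maxiter=400)); p0=r.x
    return r.x,r.fun
def fit_seal(views,p0,zfix=None):
    def f(p):
        z=p[2] if zfix is None else zfix; tot=0
        for v in views:
            im=v.blank(); v.draw(np.r_[circ(p[0],p[1],.016,z),circ(p[0],p[1],.016,z-.0125)],im,1); tot+=v.cost(im)
        return tot
    for k in range(2):
        sim=np.array([p0]+[np.array(p0)+d for d in np.diag([.005]*len(p0))])
        r=minimize(f,p0,method="Nelder-Mead",options=dict(initial_simplex=sim,xatol=1e-4,fatol=.05)); p0=r.x
    return r.x,r.fun
def pix2w(uv,c,z):
    E=c["extrinsics"]; R=E[:3,:3]; o=-R.T@E[:3,3]; d=np.linalg.inv(c["mtx"])@[uv[0],uv[1],1]; d=R.T@(d*[1,-1,-1]); return o+d*(z-o[2])/d[2]
E
python3 - <<'E'
from fit import *
from station import vision
V={}
for n in["top","scene"]: V[n]=(cv2.imread(f"pics/{n}0.png")[:,:,::-1],vision.calibration(n))
ct=V["top"][1]
c0=pix2w([263,272],ct,.04); s0=pix2w([400,290],ct,.1); print(c0,s0)
l=pix2w([225,286],ct,.05); r=pix2w([298,261],ct,.05); yaw=np.arctan2(*(l-r)[[1,0]])-np.pi/2
cv={"top":View(*V["top"],(210,245,316,305),redblue),"scene":View(*V["scene"],(305,185,350,245),redblue)}
sv={"top":View(*V["top"],(380,270,425,310),orange),"scene":View(*V["scene"],(215,235,265,275),orange)}
print(sv["top"].m.sum(),cv["top"].m.sum())
p0=[c0[0],c0[1],yaw,.15,.15]
for vs in(["top","scene"],["top"],["scene"]):
    p,f=fit_cap([cv[k] for k in vs],p0); print("cap",vs,p.round(4),np.rad2deg(p[2]).round(1),round(f,1))
p,f=fit_seal(list(sv.values()),[s0[0],s0[1],.1]); print(p.round(4),f)
for k in sv: print(k,fit_seal([sv[k]],p[:2],p[2]))
a=[]
for n,(x0,y0,x1,y1) in(("top",(205,240,320,310)),("scene",(300,180,360,250))):
    a.append(cv2.resize(V[n][0][y0:y1,x0:x1,::-1],(390,400),interpolation=cv2.INTER_CUBIC))
cv2.imwrite("pics/capcrop.png",np.hstack(a))
E
```

```text
[0.51139876 0.09236155 0.04      ] [ 0.48066322 -0.16820041  0.1       ]
230.0 948.0
cap ['top', 'scene'] [0.508  0.0926 0.3581 0.2399 0.032 ] 20.5 294.7
cap ['top'] [0.5084 0.0927 0.3531 0.3202 0.055 ] 20.2 153.9
cap ['scene'] [0.5062 0.0922 0.3662 0.3279 0.0308] 21.0 109.7
[ 0.4807 -0.1695  0.1007] 43.96875
top (array([ 0.48082867, -0.16874604]), np.float64(21.15625))
scene (array([ 0.48015346, -0.17018791]), np.float64(16.828125))
```

View pics/capcrop.png

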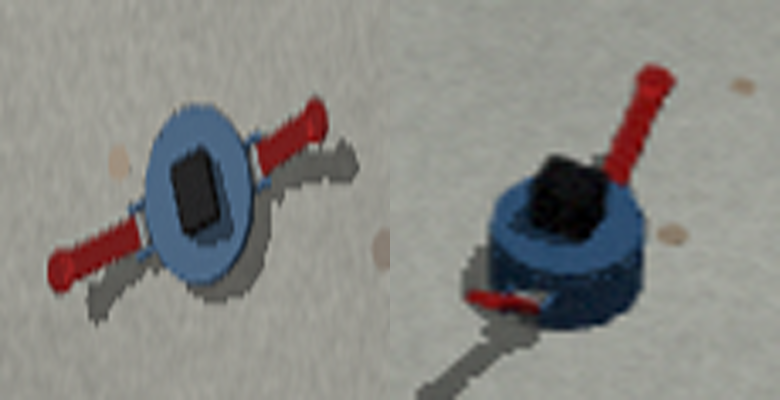

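The crop shows the chosen larger cap, with its black knob at top ≈(262,273) and both red levers raised. The fit residual is high, so I'll tighten the mask before reaching.

```bash
cat >> fit.py <<'E'
def redblue(a):
    r,g,b=a[...,0],a[...,1],a[...,2]; return ((b>1.35*r)&(b-r>8))|((r>1.6*g)&(r-g>20))
E
python3 - <<'E'
from fit import *
from station import vision
V={}
for n in["top","scene"]: V[n]=(cv2.imread(f"pics/{n}0.png")[:,:,::-1],vision.calibration(n))
cv={"top":View(*V["top"],(210,245,316,305),redblue),"scene":View(*V["scene"],(305,185,350,245),redblue)}
p0=[.508,.0926,.358,.15,.05]
out=[]
for vs in(["top","scene"],["top"],["scene"]):
    p,f=fit_cap([cv[k] for k in vs],p0); print("cap",vs,p.round(4),np.rad2deg(p[2]).round(1),round(f,1))
    if len(vs)==2: pb=p
for k,v in cv.items():
    im=v.blank(); parts,kn=cap_parts(pb)
    for q in parts: v.draw(q,im,1)
    v.draw(kn,im,0); im=cv2.resize(im,v.m.shape[::-1],interpolation=cv2.INTER_AREA)
    o=np.dstack([v.m*255,im*255,im*0]).astype(np.uint8); out.append(cv2.resize(o,(390,int(390*o.shape[0]/o.shape[1])) if k=="top" else (390,520),interpolation=cv2.INTER_NEAREST))
h=max(o.shape[0] for o in out); out=[cv2.copyMakeBorder(o,0,h-o.shape[0],0,0,0) for o in out]
cv2.imwrite("pics/ov.png",np.hstack(out))
E
```

```text
cap ['top', 'scene'] [0.508  0.0925 0.3565 0.2221 0.0378] 20.4 277.3
cap ['top'] [0.5082 0.0926 0.3507 0.3334 0.043 ] 20.1 164.3
cap ['scene'] [0.5066 0.0917 0.3621 0.2815 0.0312] 20.7 84.0
```

View pics/ov.png

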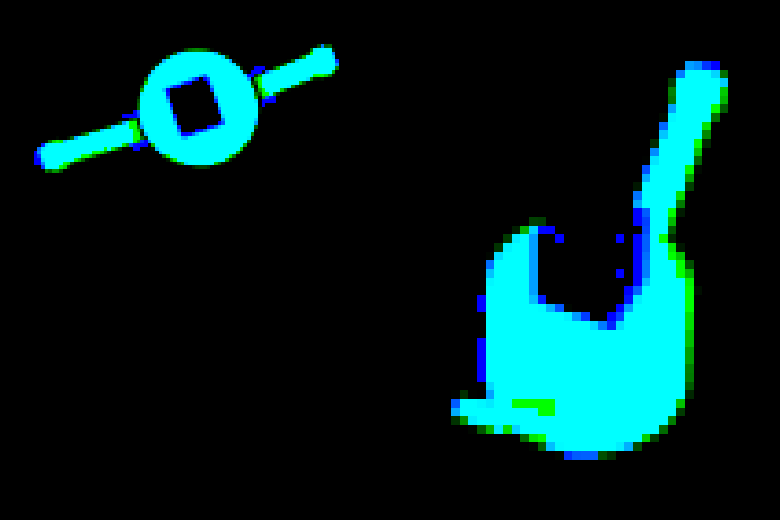

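```bash
python3 - <<'E'
from station import *
from station import robot,fingers
import numpy as np
o=[180,0,110.4]
print(robot.inverse_kinematics([.508,.0925,.2],o),robot.inverse_kinematics([.4807,-.1695,.2],o))
robot.move_to([.508,.0925,.16],o)
fingers.gripper_to(0.55,60)
print(robot.current_time_s(),robot.current_contact_force())
print(robot.line_to([.508,.0925,.061],velocity=.08,f_stop=5))
fingers.gripper_to(0.0,60)
print(robot.current_tool_pos(),robot.current_finger_gap(),robot.current_contact_force(),robot.current_time_s())
E
```

```text
[-39.10046648  17.42648712  34.02331442  97.30433164 -10.38010484
  68.43827089  17.93692735] [-28.36473132  23.13791559  61.12726513  98.85780061 -21.37039549
  70.7874388   58.42394348]
3.3083 [ 0.15335408 -0.81859005 -0.12656407]
False
[0.50842912 0.0925554  0.06157936] 0.2924808897425414 [0.35184745 0.42383812 4.00245123] 5.0167
```

```bash
python3 - <<'E'
from fit import *
from station import robot,fingers,vision
robot.line_to([.508,.0925,.20],velocity=.12)
print(robot.current_contact_force(),robot.current_finger_gap())
robot.line_to([.4807,-.1695,.20],velocity=.2)
robot.pause(.3)
print(robot.current_tool_pos(),robot.current_contact_force(),robot.current_finger_gap(),robot.current_time_s())
a=[]
for n in["top","scene"]:
    im=vision.grab_frame(n); cv2.imwrite(f"pics/{n}1.png",im[:,:,::-1])
t=cv2.imread("pics/top1.png")[200:370,310:490]; s=cv2.imread("pics/scene1.png")[180:330,170:330]
cv2.imwrite("pics/h1.png",np.hstack([cv2.resize(t,(390,400)),cv2.resize(s,(400,400))]))
E
```

```text
[ 0.17773108 -0.39969628 -2.46153707] 0.29327735907263247
[ 0.48086818 -0.16889695  0.19999996] [ 0.14292724 -0.36480607 -2.55522352] 0.29395494743453726 8.0917
```

View pics/h1.png

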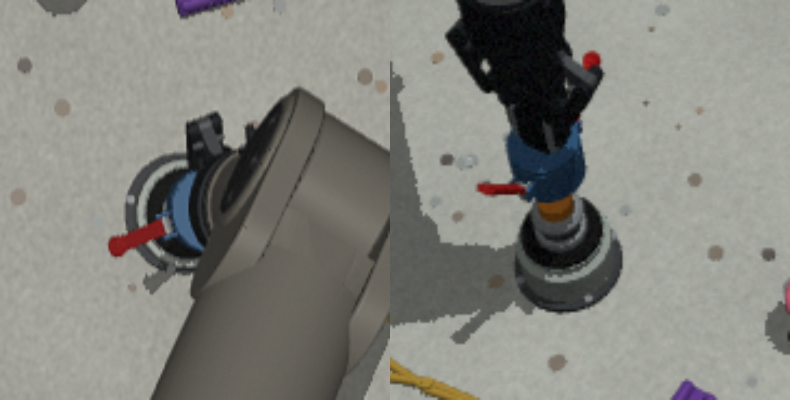

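```bash
python3 - <<'E'
from fit import *
from station import vision
im=cv2.imread("pics/scene1.png")[:,:,::-1]; c=vision.calibration("scene")
v=View(im,c,(190,200,290,300),lambda a:(a[...,2]>1.35*a[...,0])&(a[...,2]-a[...,0]>8))
z=.139
for r in range(20,62,3):
    xs=np.where(v.m[r]>0)[0]; print(r+200,xs.min()+190 if len(xs) else None,xs.max()+190 if len(xs) else None,end=' | ')
print()
p=proj(np.r_[circ(.4809,-.1689,.031,z),circ(.4809,-.1689,.031,z+.04)],c)
print("model",p.min(0),p.max(0), "bottom row left/right",proj(circ(.4809,-.1689,.031,z),c)[:,0].min(),proj(circ(.4809,-.1689,.031,z),c)[:,0].max(),proj(circ(.4809,-.1689,.031,z+.04),c)[:,0].min(),proj(circ(.4809,-.1689,.031,z+.04),c)[:,0].max())
big=cv2.resize(im[200:300,190:290,::-1],(600,600),interpolation=cv2.INTER_CUBIC)
q=((proj(np.r_[circ(.4809,-.1689,.031,z),circ(.4809,-.1689,.031,z+.04),circ(.4807,-.1695,.016,.1007),circ(.4807,-.1695,.045,.04)],c)-[190,200]+.5)*6).astype(int)
for a in q: cv2.circle(big,tuple(map(int,a)),2,(0,255,0),-1)
cv2.imwrite("pics/h2.png",big)
E
```

```text
220 238 238 | 223 None None | 226 243 245 | 229 218 246 | 232 217 245 | 235 217 246 | 238 217 246 | 241 218 247 | 244 219 247 | 247 219 246 | 250 225 244 | 253 224 240 | 256 None None | 259 None None | 
model [215.77044352 220.409318  ] [247.74889632 254.66857355] bottom row left/right 219.0703641805234 247.74889632088184 215.77044352227156 245.42794011366001
```

View pics/h2.png

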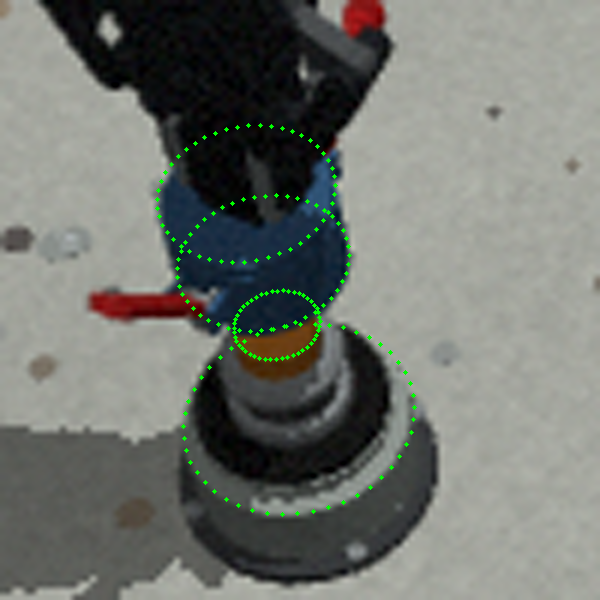

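The cap hangs level over the neck, and its projection agrees within about 1 px. I'm descending in stages.

```bash
python3 - <<'E'
from station import robot,fingers,vision
def st(*a): print(*a,robot.current_tool_pos().round(4),robot.current_contact_force().round(2),robot.current_torque().round(2),round(robot.current_time_s(),2))
robot.line_to([.4807,-.1692,.155],velocity=.1); st()
for z in(.149,.145,.141,.137,.133):
    h=robot.line_to([.4807,-.1692,z],velocity=.025,f_stop=5); st(z,h)
    if h: break
E
```

```text
[ 0.4809 -0.1694  0.1552] [ 0.24 -0.05 -2.73] [-0.06  0.02  0.  ] 8.79
0.149 False [ 0.4807 -0.1692  0.149 ] [-0.29  0.23 -2.83] [-0.05 -0.02 -0.  ] 9.18
0.145 False [ 0.4803 -0.1694  0.1448] [-0.89 -0.17 -2.58] [-0.12  0.25  0.02] 9.49
0.141 True [ 0.4785 -0.1688  0.1409] [ 1.97 -1.48 -2.32] [-0.12 -0.25  0.03] 9.7
```

```bash
python3 - <<'E'
from station import robot,fingers,vision
def st(*a): print(*a,robot.current_tool_pos().round(4),robot.current_eef_rot().round(2),robot.current_contact_force().round(2),robot.current_torque().round(2),round(robot.current_time_s(),2))
robot.pause(.2); st()
E
```

```text
[ 0.4785 -0.169   0.141 ] [-1.7975e+02 -1.6000e-01  1.1039e+02] [ 0.75 -0.73 -2.91] [-0.07 -0.06  0.01] 9.9
```

```bash
python3 - <<'E'
from station import robot,fingers,vision
def st(*a): print(*a,robot.current_tool_pos().round(4),robot.current_eef_rot().round(2),robot.current_contact_force().round(2),robot.current_torque().round(2),round(robot.current_time_s(),2))
for z in(.138,.135,.132,.129,.126):
    p=robot.current_tool_pos()
    h=robot.line_to([p[0],p[1],z],[180,0,110.4],velocity=.02,f_stop=6); st(z,h)
    if h: break
E
```

```text
0.138 False [ 0.4783 -0.1689  0.1378] [-1.7998e+02 -1.0000e-02  1.1039e+02] [ 0.36  0.25 -2.56] [-0.02 -0.04 -0.  ] 10.21
0.135 False [ 0.4782 -0.169   0.1349] [-179.99   -0.    110.4 ] [ 0.33 -0.35 -3.24] [-0.06 -0.1   0.04] 10.51
0.132 False [ 0.4782 -0.169   0.1319] [-179.99    0.    110.4 ] [-0.18 -0.16 -3.96] [-0.1  -0.13  0.  ] 10.81
0.129 False [ 0.4782 -0.169   0.1289] [-179.99   -0.    110.4 ] [ 1.53  0.27 -3.77] [-0.07 -0.05 -0.03] 11.11
0.126 False [ 0.4784 -0.1691  0.1263] [1.7996e+02 2.0000e-02 1.1040e+02] [-0.5   0.48  0.49] [-0.02 -0.01 -0.01] 11.41
```

```bash
python3 - <<'E'
from station import robot,fingers,vision
def st(*a): print(*a,robot.current_tool_pos().round(4),robot.current_eef_rot().round(2),robot.current_contact_force().round(2),robot.current_torque().round(2),round(robot.current_time_s(),2))
p=robot.current_tool_pos()
h=robot.line_to([.4783,-.169,.121],velocity=.015,f_stop=14); st(h)
if not h:
  h=robot.line_to([.4783,-.169,.100],velocity=.012,f_stop=10); st(h)
robot.pause(.15); st()
E
```

```text
False [ 0.4785 -0.1691  0.121 ] [1.7998e+02 2.0000e-02 1.1040e+02] [-0.14  0.29  2.63] [-0.03  0.05  0.05] 11.89
True [ 0.4785 -0.1691  0.1167] [ 1.7997e+02 -2.0000e-02  1.1040e+02] [-0.17  0.87  5.18] [ 0.07  0.19 -0.02] 12.62
[ 0.4785 -0.1691  0.1167] [ 1.7997e+02 -1.0000e-02  1.1041e+02] [-0.29  1.15  6.05] [0.07 0.19 0.02] 12.77
```

```bash
python3 - <<'E'
from station import robot,fingers,vision
def st(*a): print(*a,robot.current_tool_pos().round(4),robot.current_contact_force().round(2),robot.current_finger_gap(),round(robot.current_time_s(),2))
for k in range(2):
    h=robot.line_to([.4784,-.169,.110],velocity=.01,f_stop=9); st(h)
    robot.pause(.15); st()
import cv2
im=vision.grab_frame("scene"); cv2.imwrite("pics/s3.png",cv2.resize(im[190:310,180:300,::-1],(600,600),interpolation=cv2.INTER_CUBIC))
E
```

```text
True [ 0.4785 -0.1691  0.1167] [-1.4   0.9   5.16] 0.292990505109051 13.07
[ 0.4785 -0.1692  0.1167] [-0.63  1.22  4.83] 0.2911105071187893 13.22
True [ 0.4785 -0.1691  0.1167] [-1.12  1.12  5.75] 0.29102325076009866 13.52
[ 0.4785 -0.1692  0.1167] [-0.6   0.47  5.79] 0.2937391800604178 13.67
```

View pics/s3.png

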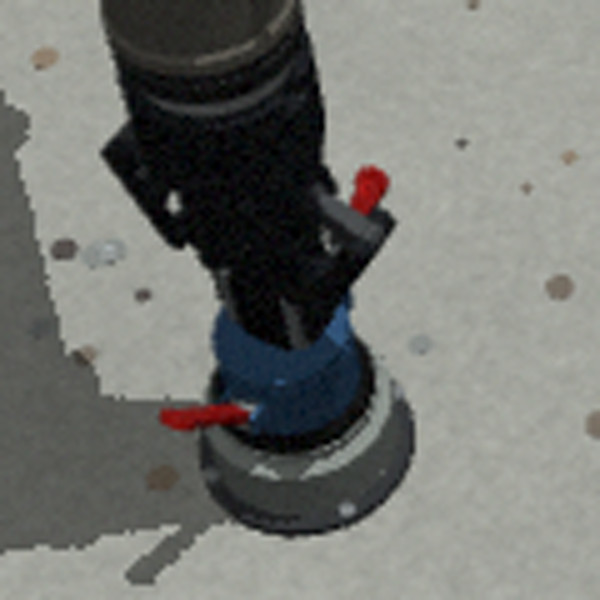

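```bash
python3 - <<'E'
from station import robot,fingers,vision
def st(*a): print(*a,robot.current_tool_pos().round(5),robot.current_contact_force().round(2),robot.current_finger_gap(),round(robot.current_time_s(),2))
h=robot.line_to([.4784,-.169,.110],velocity=.008,f_stop=12); st(h)
robot.pause(.15); st()
fingers.gripper_to(.55,60); robot.pause(.2); st()
robot.line_to([.4784,-.169,.19],velocity=.15)
fingers.gripper_to(0,20); st()
# clear view
o=[180,0,110.4]
robot.move_to([.40,.10,.30],o); st()
import cv2
for n in("scene","top"): cv2.imwrite(f"pics/{n}4.png",vision.grab_frame(n)[:,:,::-1])
a=cv2.imread("pics/scene4.png")[190:310,180:300]; b=cv2.imread("pics/top4.png")[240:345,340:455]
import numpy as np
cv2.imwrite("pics/m4.png",np.hstack([cv2.resize(a,(400,400),interpolation=2),cv2.resize(b,(400,400),interpolation=2)]))
E
```

```text
True [ 0.47848 -0.16922  0.11666] [-0.68  1.03  5.96] 0.2924620038178075 14.12
[ 0.47853 -0.16924  0.11669] [-0.5   0.7   5.78] 0.29222346935685845 14.27
[ 0.47835 -0.16918  0.11632] [-0.16  0.12 -0.99] 0.550143000926718 14.81
[ 0.4783  -0.16898  0.18981] [ 0.37 -0.86 -1.  ] 0.0019508945498325366 15.96
[0.40029 0.09891 0.29976] [ 0.86 -0.73 -0.21] 0.0036281104545331077 17.11
```

View pics/m4.png

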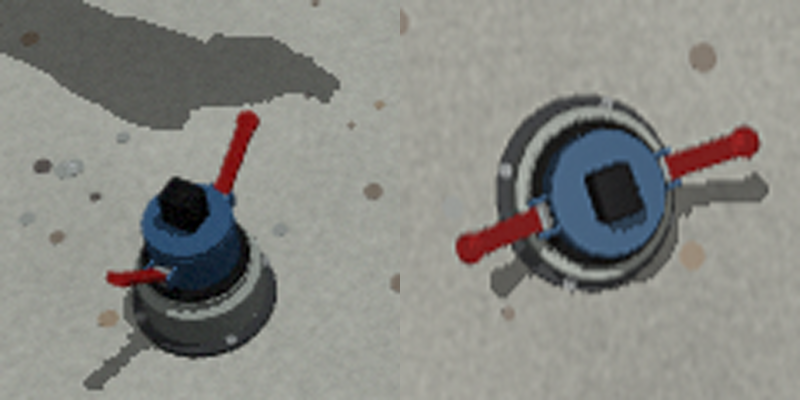

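The cap sits level on the ring with both levers up: the lever ends are at top (361,304) and (439,277). I'll refit the pose, including z.

```bash
python3 - <<'E'
from fit import *
from station import vision
V={n:(cv2.imread(f"pics/{n}4.png")[:,:,::-1],vision.calibration(n)) for n in("top","scene")}
vs=[View(*V["top"],(350,265,448,318),redblue),View(*V["scene"],(205,220,262,282),redblue)]
for z in(.051,.0535,.0555,.0575,.060):
    p,f=fit_cap(vs,[.4785,-.169,.356,.2,.04],z); print(z,p.round(4),np.rad2deg(p[2]).round(1),round(f,1))
E
```

```text
0.051 [ 0.4793 -0.1686  0.359   0.2033  0.0075] 20.6 409.2
0.0535 [ 0.4797 -0.1686  0.3585  0.2272  0.0289] 20.5 367.5
0.0555 [ 0.48   -0.1685  0.3584  0.2525  0.0468] 20.5 350.9
0.0575 [ 0.4802 -0.1682  0.359   0.2451  0.0661] 20.6 350.1
0.06 [ 0.4803 -0.168   0.3608  0.2695  0.0855] 20.7 369.7
```

```bash
cat > lev.py <<'E'
import numpy as np, cv2, sys
from station import robot,fingers,vision
def st(*a): print(*a,robot.current_tool_pos().round(4),robot.current_contact_force().round(2),round(robot.current_time_s(),2))
def press(sg,d=.070,z0=.15,z1=.070):
    u=np.array([-np.sin(np.deg2rad(20.5)),np.cos(np.deg2rad(20.5))])*sg; q=np.array([.4785,-.1691])+u*d
    o=[180,0,110.4]
    robot.move_to([*q,.19],o); robot.line_to([*q,z0],o,velocity=.1); st("above")
    h=robot.line_to([*q,z1],velocity=.03,f_stop=15); st("stop",h)
    robot.pause(.15); st()
def look(tag):
    for n in("scene","top"): cv2.imwrite(f"pics/{n}{tag}.png",vision.grab_frame(n)[:,:,::-1])
    a=cv2.imread(f"pics/scene{tag}.png")[190:310,180:300]; b=cv2.imread(f"pics/top{tag}.png")[240:345,340:455]
    cv2.imwrite(f"pics/m{tag}.png",np.hstack([cv2.resize(a,(400,400),interpolation=2),cv2.resize(b,(400,400),interpolation=2)]))
E
python3 - <<'E'
from lev import *
press(1); look(5)
E
```

```text
above [ 0.4544 -0.103   0.1503] [-0.75 -0.7   0.49] 18.7
stop True [ 0.4551 -0.1045  0.0728] [-2.2   1.31  8.76] 21.12
[ 0.4551 -0.1045  0.073 ] [-1.96  1.41  8.29] 21.27
```

View pics/m5.png

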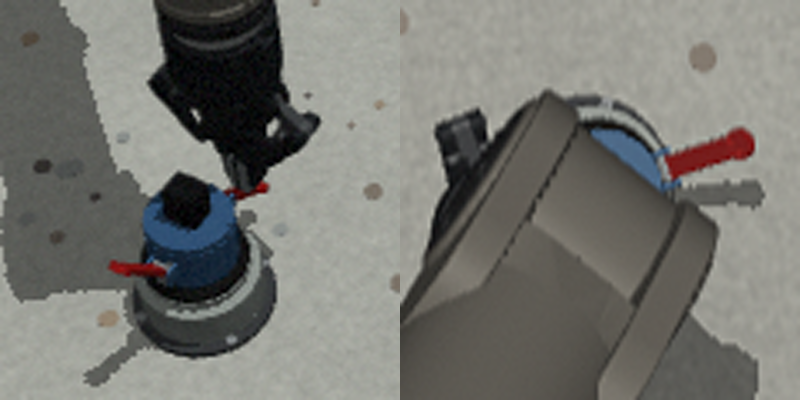

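```bash
python3 - <<'E'
from lev import *
p=robot.current_tool_pos()
robot.line_to([p[0],p[1],.19],velocity=.15); robot.move_to([.40,.10,.30],[180,0,110.4]); look(6); st()
import fit
from fit import *
V={n:(cv2.imread(f"pics/{n}6.png")[:,:,::-1],vision.calibration(n)) for n in("top","scene")}
vs=[View(*V["top"],(350,265,448,318),redblue),View(*V["scene"],(205,215,262,282),redblue)]
def cost(a1):
    t=0
    for v in vs:
        im=v.blank(); parts,k=cap_parts([.4798,-.1685,.358,a1,.05],.0562)
        for q in parts: v.draw(q,im,1)
        v.draw(k,im,0); t+=v.cost(im)
    return round(t)
print([(a,cost(a)) for a in np.arange(1.1,1.65,.05).round(2)])
E
```

```text
[0.4001 0.0983 0.2993] [0.06 0.63 0.71] 23.34
[(np.float64(1.1), 503), (np.float64(1.15), 491), (np.float64(1.2), 477), (np.float64(1.25), 462), (np.float64(1.3), 444), (np.float64(1.35), 425), (np.float64(1.4), 405), (np.float64(1.45), 391), (np.float64(1.5), 384), (np.float64(1.55), 394), (np.float64(1.6), 410)]
```

View pics/m6.png

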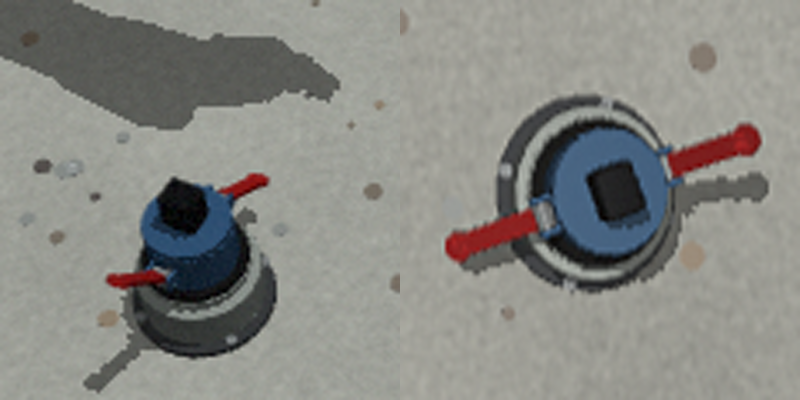

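The left lever is fully down: the image fit is best at 1.5 rad, and the cap is still seated and level. Now the right one.

```bash
python3 - <<'E'
from lev import *
press(-1)
p=robot.current_tool_pos()
robot.line_to([p[0],p[1],.19],velocity=.15); robot.move_to([.40,.10,.30],[180,0,110.4]); look(7); st()
from fit import *
V={n:(cv2.imread(f"pics/{n}7.png")[:,:,::-1],vision.calibration(n)) for n in("top","scene")}
vs=[View(*V["top"],(350,265,448,318),redblue),View(*V["scene"],(205,215,262,300),redblue)]
def cost(a1,a2):
    t=0
    for v in vs:
        im=v.blank(); parts,k=cap_parts([.4798,-.1685,.358,a1,a2],.0562)
        for q in parts: v.draw(q,im,1)
        v.draw(k,im,0); t+=v.cost(im)
    return round(t)
print([(a,cost(1.48,a)) for a in np.arange(1.1,1.65,.05).round(2)]);print([(a,cost(a,1.48)) for a in np.arange(1.1,1.65,.05).round(2)])
E
```

```text
above [ 0.5034 -0.2342  0.1503] [-0.44  0.12  0.9 ] 25.27
stop True [ 0.5048 -0.2372  0.074 ] [-0.21  0.14  5.09] 27.7
[ 0.5047 -0.2372  0.0739] [ 0.07 -1.45  5.96] 27.85
[0.4004 0.0988 0.2997] [ 0.15 -0.61  0.29] 30.26
[(np.float64(1.1), 566), (np.float64(1.15), 545), (np.float64(1.2), 523), (np.float64(1.25), 499), (np.float64(1.3), 476), (np.float64(1.35), 452), (np.float64(1.4), 432), (np.float64(1.45), 421), (np.float64(1.5), 427), (np.float64(1.55), 441), (np.float64(1.6), 461)]
[(np.float64(1.1), 533), (np.float64(1.15), 521), (np.float64(1.2), 507), (np.float64(1.25), 493), (np.float64(1.3), 474), (np.float64(1.35), 456), (np.float64(1.4), 440), (np.float64(1.45), 427), (np.float64(1.5), 424), (np.float64(1.55), 435), (np.float64(1.6), 452)]
```

View pics/m7.png

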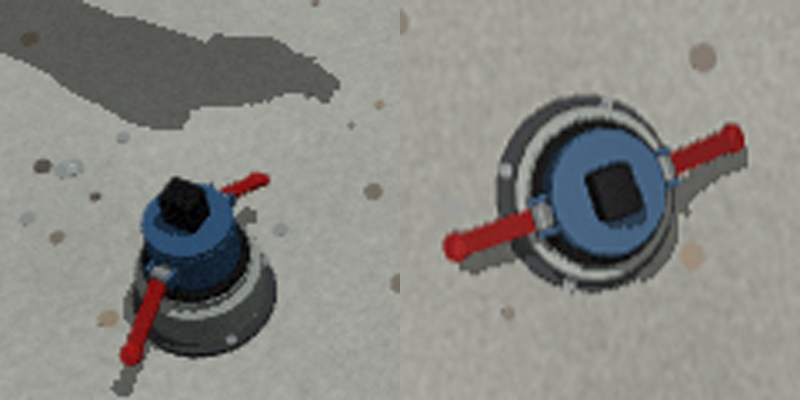

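Both levers look down (fits ≈1.49 and 1.46 rad). I'll do one gentle confirming press on the right, since its margin is smaller.

```bash
python3 - <<'E'
from lev import *
press(-1,d=.073,z0=.095,z1=.066)
p=robot.current_tool_pos()
robot.line_to([p[0],p[1],.19],velocity=.15); robot.move_to([.40,.10,.30],[180,0,110.4]); look(8); st()
from fit import *
V={n:(cv2.imread(f"pics/{n}8.png")[:,:,::-1],vision.calibration(n)) for n in("top","scene")}
a=cv2.absdiff(cv2.imread("pics/top8.png"),cv2.imread("pics/top7.png"))[240:345,340:455]; print(a.max(), (a.max(2)>40).sum())
a=cv2.absdiff(cv2.imread("pics/top8.png"),cv2.imread("pics/top0.png")).max(2)>60
for n,(x,y) in dict(clip=(330,179),hemo=(487,299),rest=(408,194),tin=(151,288)).items(): print(n,a[y-40:y+40,x-25:x+25].sum())
E
```

```text
above [ 0.5045 -0.238   0.0957] [ 0.04  0.13 -0.14] 32.74
stop False [ 0.5058 -0.2408  0.0691] [-1.23 -0.79 13.18] 33.86
[ 0.5058 -0.2408  0.0691] [ 0.35 -0.99 13.02] 34.01
[0.4003 0.099  0.3   ] [ 0.41 -0.59 -0.3 ] 36.48
65 44
clip 0
hemo 0
rest 0
tin 0
```

View pics/m8.png

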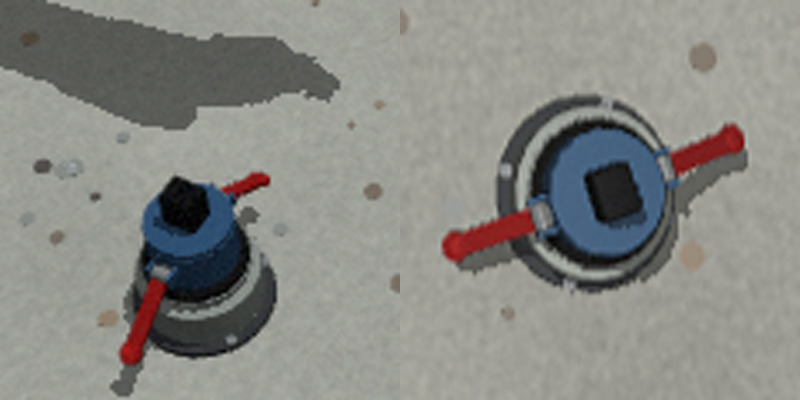

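```bash
python3 - <<'E'
from station import robot,workorder
workorder.close_job(); print(robot.current_time_s())
E
```

```text
the job is handed in; nothing more can be done
the job is handed in; nothing more can be done
```

I closed the pot and handed the job in just after 36.5 s on the robot's clock; no verdict was reported.

**What I did:** I picked up the larger cap by its knob and pushed it down past the seal, which went in about 10 mm. Three repeat presses did not move it further, with total push at most about 20 N. I then swung the left lever down, then the right, with the force stop at 15 N for each.

**Last checks:**
- **Cap:** it looked level and seated on the ring in both cameras after the last press. I did not measure its tilt.
- **Levers:** the image fits gave about 1.49 rad for the left and 1.46 rad for the right, against the 1.38 rad needed.
- **Bystanders:** the top view showed no change at any of the four. The robot was clear of everything when I handed in.

**What disagreed or went differently:**
- The neck's axis, found by feel, was about 2 mm in x from where the cameras put it. The chamfer guided the cap on, and I corrected for it.
- An extra confirming press on the right lever reached its end height with a steady 13 N, so it did not trigger the force stop. Only small edge-pixel changes showed in the top view afterwards.

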